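# Take the spare fuse carrier off its peg and seat it

### The job

Take the larger of the two hanging fuse carriers off its wire peg, easing its slot up over the peg's upturned tip without forcing the peg, and stand it upright in the pocket of the fuse base, down on the pocket's floor, then let go. Leave the smaller carrier hanging and the screwdriver and carton alone.

Things in the scene. Friction and masses are not known exactly. Their poses are not given: they have to be found in the camera images.
- rack: Fixed open rack: foot plate, two uprights 193 mm high, steel crossbar along its y, middle at height 165 mm. Origin: on the table under the crossbar; +x away from the robot. Two 6 mm round wire pegs leave the bar at y = +78 and -78 mm and point to -x, their axes 165 mm above the table. Springy: 3 mm of give at the tip for 12 N. Over 18 N between the large carrier and the rack is forcing.
- root_left (a point): Root of the left peg (rack y = +78 mm) on its axis. Axes as the rack. The peg runs level to -x for 56 mm, to its bend.
- root_right (a point): Root of the right peg (rack y = -78 mm), the same.
- bend_left (a point): Bend of the left peg, on its axis. From here the last 65 mm (plus a 3 mm round end) rise towards -x at 7 to 44 degrees. The angle differs from peg to peg and no reading gives it: feel or see it. The end lies 45 to 68 mm farther out than the bend and 8 to 48 mm higher.
- bend_right (a point): Bend of the right peg, the same; its tip has its own angle.
- large_carrier: Larger fuse carrier, grey plastic, 175 to 325 g, loose, hanging on either peg 30 to 46 mm out from the root. Origin: centre of its underside; z up, y across its width. Body 30 (x) by 60 (y) by 80 (z) mm; above it a flat tab 6 (x) by 44 (y) mm up to z = 155, 12 mm thick above z = 128. The peg runs along x through its slot, z = 103 to 120, 14 mm wide (y). The solid top (z 128 to 155) can be gripped across the 44 mm.
- large_carrier_slot (a point): Upper edge of the large carrier's slot, 120 mm above its underside, on its middle line: it hangs on the peg here.
- small_carrier: The smaller carrier, hanging on the other peg: body 30 by 40 by 50 mm, the same tab above it (z = 50 to 125 mm). Origin: centre of its underside. Leave it hanging.
- fuse_base: Fixed plated sheet 160 (x) by 160 (y) by 4 mm lying on the table, with a black fuse base in its middle: outside 56 (x) by 86 (y) mm, top 40 mm above the table, with an open pocket 36 (x) by 66 (y) mm. Near each corner of the sheet stands a fuse clip up to 48 mm high. Origin: centre of the underside. The carrier goes in with its width (y) along the base's y, either way round.
- seat (a point): Centre of the pocket's floor, 14 mm above the table and 26 mm below the pocket's rim (axes as the fuse base).
- screwdriver: Screwdriver, 200 mm, lying on the table. Leave it.
- carton: Small cardboard box 60 by 100 by 50 mm on the table. Leave it.
There are look-alikes about, which are no part of the job. What is shaped like the large_carrier but red is not meant.

How it is judged:
On the way:
1. the large carrier is off its peg, past the tip and still held up clear of the table (x of large_carrier_slot in the frame of rack below -0.13 m and height (world z) of large_carrier above 0.03 m), for 0.2 s.
At the end, for the whole second after the job is handed in: The large carrier stands in the pocket of the fuse base, its underside within 8 mm sideways and 4 mm in height of the middle of the pocket floor, within 0.08 rad of upright, at rest; the small carrier still hangs on its peg within 35 mm of its start (horizontal distance between large_carrier and seat below 0.008 m and z of large_carrier in the frame of seat below 0.004 m and angle between large_carrier's own z axis and vertical below 0.08 rad and linear speed of large_carrier below 0.02 m/s and height (world z) of small_carrier above 0.065 m and distance of small_carrier from where it was at the start of the episode below 0.035 m); the robot touches nothing.
It fails at once if the peg is forced: more than 18 N between the large carrier and the rack (contact force between large_carrier and rack above 18 N).
It fails at once if the smaller carrier is knocked off or dragged (height (world z) of small_carrier below 0.05 m or distance of small_carrier from where it was at the start of the episode above 0.05 m).
It fails at once if the screwdriver or the carton is pushed more than 30 mm (distance of any of screwdriver, carton from where it was at the start of the episode above 0.03 m).
It also fails if it takes over 67 s, if anything falls off the work surface, if the arm or the gripper's body presses on something with over 40 N, if the wrist force passes 120 N, or if a joint passes its speed limit or range.

### The arm

A 6-joint arm with a two-finger parallel gripper is mounted at the origin on the work surface. World frame = base frame: x ahead of the robot, y to its left, z up, the work surface at z = 0. Lengths are in m, angles in rad, forces in N, time in s.
With the tool pointing down it reaches from about 0.325 to 0.85 m from the base axis. Payload 4.4 kg.
Tool frame: the origin (TCP) lies midway between the tips of the shut fingers; the grasp point (between the pads) lies arm.grasp_offset behind it (arm.grasp_offset is the distance from the TCP to the grasp point, in m); z points along the fingers, y is the line along which they close (so a half turn about z gives the same grasp; the last joint's range is limited). The gripper opens to 94 mm and grips with 3 to 60 N. Pads are 16 mm wide; open, the fingers measure 119 mm over their backs; the gripper's body (75 mm by 177 mm) begins 78 mm behind the grasp point.
Start: joints at [-1.478, 0.207, 1.542, -0, 1.393, -0.15], TCP at [0.138, -0.558, 0.205] pointing down, gripper open.
Joint ranges: [-2.73, 2.73], [-0.86, 2.22], [0.23, 2.46], [-1.11, 4.25], [0.08, 2.63], [-2.82, 2.82]. Speed limits (rad/s): [2.79, 2.79, 3.14, 3.14, 3.14, 3.14].

### API

Orientations are given as [roll, pitch, yaw] about the fixed x, y, z axes, in that order (R = Rz(yaw) Ry(pitch) Rx(roll)).
In Python, from cell import arm gives the robot as it stands.
- The arm moves only by the tool step_arm, never from a script. Its argument "series" is a list of rows, each an object of numbers: "x", "y", "z": the shift along the tool's x, y, z in m; "wx", "wy", "wz": the turn, a rotation vector about the tool's x, y, z in rad. In form: [{"x": .., "y": .., "z": .., "wx": .., "wy": .., "wz": ..}, ...]. A call has 1 to 5 rows; each row is the pose to reach, as a shift and turn from the pose commanded when the call began, along the tool's axes at that moment; what a row does not reach only later rows make up. A row lasts 1/10 s, in which the tool goes at most 50 mm and 8.59 degrees, less where a joint would pass 70% of its speed; a pose out of reach is approached as far as the arm can. A call with a gripper value outside its range is refused whole. "gripper" is the finger opening in m, from 0 to 0.094, set as the call begins (left out, the last holds). The fingers move at their own pace and stop on an object; "newtons" is the grip in N (left out, the last holds). Time passes only in rows, so rows that repeat a pose let the fingers close. It gives the time, the measured TCP pose, the force, the opening and the grip force at its end, in the units of the state.
- arm.observe(): the state, without advancing time (a new reading comes with each control period).
- arm.read_camera(name): name is "scene" or "top" or "wrist"; returns (picture, depth): 400x640x3 uint8, red, green, blue; 400x640 float32, m along the optical axis (not along the pixel's ray), 0 where there is no reading.
- arm.camera_model(name): a dict with "intrinsics" (3x3 intrinsics, pixels), "world_to_cam" (4x4, takes a point from world to camera coordinates); the wrist camera has in their place "T_tool_cam" (4x4, takes a point from camera to tool coordinates, whose origin is the TCP and whose axes are the flange's). Camera axes: x right, y up, looking along -z (the intrinsics and any distortion apply to the point x, -y, -z); pixel columns grow to the right and rows downward; lengths in m; the calibration is good to about 2 mm. The wrist camera is an equidistant fisheye: a pixel r from the principal point sees the ray r / f radians off the axis. A picture is of the moment at which its call begins: read the wrist's pose just before it. camera_model takes no time and is no camera call.
- arm.close_job(): hands the job in; it is judged then, once.
The state is a dict: "time_s": time; "joint_positions": joint angles; "joint_vel": joint speeds; "tau": joint torques, N m; "tool_pos": TCP position; "orientation": TCP orientation; "ft_force": force on the tool from outside, world axes, zero at the start; "moment": the same for the moment, N m; "grip_width": opening from 0.0 (shut) to 1.0 (fully open); "grip_force": force on a finger pad.
Only numpy, scipy, OpenCV 4.12 (cv2) and the standard library are available. Lean on these libraries where they do the work, as an engineer would, in place of code of your own. Each camera call takes 0.05 s, during which the arm holds its last target. There are 200 camera calls.

## Working session

There is one attempt and no reset: what is moved stays moved. The work goes in short steps, Python scripts to look and compute and a tool call to move; the robot and the scene stay as the last step left them, time stands still between calls to the robot, and variables do not carry over. Pictures are saved under pics/ and viewed, at most 10 in all, crops included, and the job is handed in when it is done.

Besides the shell and the picture viewer there is one more tool, called after ">>>" as a command line: name --argument value ..., lists and objects as JSON in quotes. step_arm: Moves the arm, as the interface text tells. Its arguments: {"type":"object","properties":{"series":{"type":"array","items":{"type":"object","properties":{"x":{"type":"number"},"y":{"type":"number"},"z":{"type":"number"},"wx":{"type":"number"},"wy":{"type":"number"},"wz":{"type":"number"}}}},"gripper":{"type":"number"},"newtons":{"type":"number"}},"required":["series"]}

```bash
ls; mkdir -p pics; cat > h.py <<'E'
import numpy as np, cv2
from cell import arm
from scipy.spatial.transform import Rotation as R
def cloud(name):
    s=arm.observe(); m=arm.camera_model(name); im,d=arm.read_camera(name)
    K=np.array(m['intrinsics']); v,u=np.indices(d.shape)
    X=(u-K[0,2])/K[0,0]; Y=(v-K[1,2])/K[1,1]
    if name=='wrist':
        r=np.hypot(X,Y)+1e-9; t=np.tan(r)/r; X=X*t;Y=Y*t
        T=np.eye(4); T[:3,:3]=R.from_euler('xyz',s['orientation']).as_matrix(); T[:3,3]=s['tool_pos']
        C=T@np.array(m['T_tool_cam'])
    else: C=np.linalg.inv(np.array(m['world_to_cam']))
    P=np.stack([X*d,-Y*d,-d],-1)@C[:3,:3].T+C[:3,3]
    P[d==0]=np.nan
    return im,d,P
def save(im,n): cv2.imwrite('pics/'+n,cv2.cvtColor(im,cv2.COLOR_RGB2BGR))
E
python3 - <<'E'
from h import *
for n in('scene','top'):
    im,d,P=cloud(n); save(im,n+'.png'); np.savez(n,im=im,P=P)
print(arm.grasp_offset,arm.observe())
print(arm.camera_model('wrist'),arm.camera_model('top'))
E
```

```text
pics
0.0188 {'time_s': 0.1, 'joint_positions': array([-1.47848079e+00,  2.07313378e-01,  1.54278262e+00, -1.44501847e-06,
        1.39345862e+00, -1.50504548e-01]), 'joint_vel': array([ 0.00072389, -0.00097812, -0.00204359, -0.0001488 ,  0.00098481,
       -0.00070736]), 'tau': array([ 1.51919321e-04, -3.71863675e+01, -2.82292092e+01,  7.00556324e-02,
        3.11531906e-02, -5.77045125e-05]), 'tool_pos': array([ 0.13817405, -0.55742773,  0.20443255]), 'orientation': array([-3.13965266e+00, -2.92764774e-04,  2.42820057e-01]), 'ft_force': array([-0.26162291,  0.58135118,  0.22832418]), 'moment': array([ 0.02683653, -0.02612514, -0.0563698 ]), 'grip_force': 0.0, 'grip_width': 0.9996745768005316}
{'intrinsics': array([[309.70691629,   0.        , 322.16689062],
       [  0.        , 309.70691629, 193.15713071],
       [  0.        ,   0.        ,   1.        ]]), 'T_tool_cam': array([[-1.90633433e-03,  9.66946007e-01,  2.54974089e-01,
         7.39259913e-02],
       [ 9.99998158e-01,  1.89999286e-03,  2.71166035e-04,
        -8.80471237e-04],
       [-2.22246034e-04,  2.54974137e-01, -9.66947848e-01,
        -1.78705509e-01],
       [ 0.00000000e+00,  0.00000000e+00,  0.00000000e+00,
         1.00000000e+00]])} {'intrinsics': array([[370.17841564,   0.        , 321.92198815],
       [  0.        , 370.17841564, 194.50583828],
       [  0.        ,   0.        ,   1.        ]]), 'world_to_cam': array([[-0.00427507, -0.99981756, -0.01861625,  0.04493555],
       [ 0.99372487, -0.00632833,  0.11167285, -0.4825155 ],
       [-0.11177029, -0.01802202,  0.99357064, -0.98702598],
       [ 0.        ,  0.        ,  0.        ,  1.        ]])}
```

View pics/scene.png

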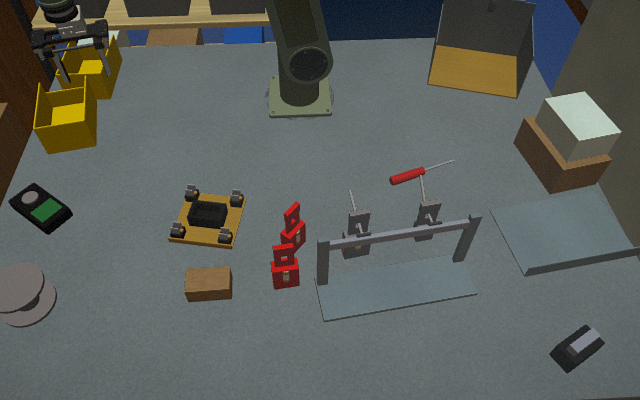

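View pics/top.png

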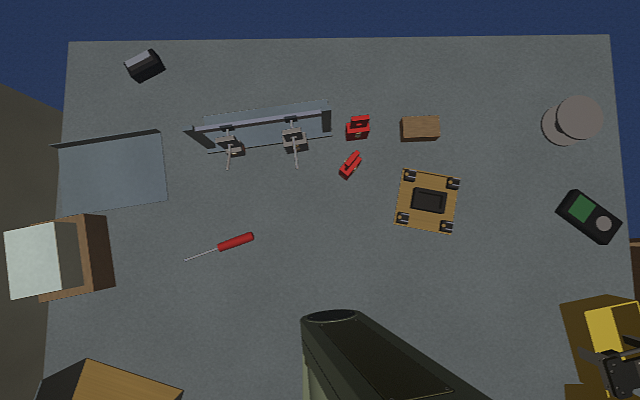

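The scene view has the rack at about (395,250). The larger grey carrier hangs at (356,232), which in the top view is the right peg at (293,140). The smaller carrier is at top-view (228,145), and the fuse base is at (428,201) in the top view and (207,215) in the scene view.

```bash
python3 - <<'E'
from h import *
t=np.load('top.npz');P=t['P'];im=t['im']
s=np.load('scene.npz');Q=s['P']
def show(P,m,n):
    q=P[m]; print(n,len(q),q.min(0).round(3) if len(q) else '',q.max(0).round(3) if len(q) else '',np.median(q,0).round(3) if len(q) else '')
v,u=np.indices(P.shape[:2])
# crossbar
m=(u>180)&(u<335)&(v>95)&(v<150)&(P[...,2]>.168)&(P[...,2]<.215); show(P,m,'rack high')
m=(u>215)&(u<318)&(v>100)&(v<140)&(P[...,2]>.165)&(P[...,2]<.18); show(P,m,'bar')
q=P[m]
if len(q): print(np.polyfit(q[:,1],q[:,0],1))
for nm,a,b in(('R',275,315),('L',210,248)):
    m=(u>a)&(u<b)&(v>118)&(v<175)&(P[...,2]>.03); 
    for z in np.arange(.03,.24,.02):
        show(P,m&(P[...,2]>z)&(P[...,2]<=z+.02),nm+f'{z:.2f}')
# base top rim
m=(u>400)&(u<455)&(v>180)&(v<220)&(P[...,2]>.03)&(P[...,2]<.045); show(P,m,'rim')
q=P[m][:,:2].astype(np.float32); print(cv2.minAreaRect(q))
m=(u>390)&(u<465)&(v>165)&(v<240)&(P[...,2]>.0025)&(P[...,2]<.06); q=P[m][:,:2].astype(np.float32); print('sheet',cv2.minAreaRect(q))
m=(Q[...,2]>.0)&(Q[...,2]<.3)
for i,(n,X,ims) in enumerate((('top',P,im),('scene',Q,s['im']))):
    c=ims[100:180,200:340] if n=='top' else ims[165:300,300:490]
    save(cv2.resize(c,None,fx=4,fy=4,interpolation=cv2.INTER_CUBIC),n+'_z.png')
E
```

```text
rack high 1240 [0.576 0.019 0.168] [0.676 0.369 0.209] [0.635 0.193 0.178]
bar 615 [0.601 0.051 0.165] [0.671 0.296 0.18 ] [0.647 0.171 0.176]
[-0.1275712   0.66825854]
R0.03 1 [0.597 0.112 0.049] [0.597 0.112 0.049] [0.597 0.112 0.049]
R0.05 34 [0.593 0.081 0.051] [0.602 0.137 0.07 ] [0.598 0.104 0.061]
R0.07 35 [0.592 0.08  0.071] [0.625 0.135 0.09 ] [0.599 0.101 0.081]
R0.09 41 [0.592 0.079 0.09 ] [0.605 0.137 0.11 ] [0.597 0.103 0.1  ]
R0.11 165 [0.592 0.08  0.11 ] [0.63  0.141 0.13 ] [0.603 0.105 0.127]
R0.13 49 [0.596 0.085 0.13 ] [0.65  0.138 0.15 ] [0.608 0.107 0.137]
R0.15 120 [0.557 0.09  0.15 ] [0.655 0.152 0.17 ] [0.632 0.114 0.164]
R0.17 105 [0.529 0.089 0.17 ] [0.65  0.149 0.19 ] [0.589 0.106 0.175]
R0.19 124 [0.602 0.089 0.191] [0.621 0.131 0.209] [0.611 0.11  0.203]
R0.21 0   
R0.23 0   
L0.03 10 [0.62  0.345 0.032] [0.631 0.348 0.047] [0.624 0.346 0.038]
L0.05 1 [0.624 0.345 0.05 ] [0.624 0.345 0.05 ] [0.624 0.345 0.05 ]
L0.07 23 [0.577 0.245 0.079] [0.612 0.281 0.09 ] [0.582 0.253 0.085]
L0.09 41 [0.577 0.244 0.091] [0.611 0.28  0.11 ] [0.583 0.248 0.101]
L0.11 105 [0.577 0.244 0.112] [0.611 0.284 0.13 ] [0.585 0.257 0.127]
L0.13 47 [0.582 0.244 0.13 ] [0.631 0.286 0.15 ] [0.592 0.263 0.14 ]
L0.15 149 [0.571 0.222 0.15 ] [0.639 0.311 0.17 ] [0.627 0.265 0.163]
L0.17 255 [0.545 0.218 0.17 ] [0.648 0.306 0.19 ] [0.634 0.262 0.177]
L0.19 152 [0.522 0.243 0.19 ] [0.603 0.287 0.21 ] [0.592 0.261 0.203]
L0.21 2 [0.522 0.255 0.21 ] [0.524 0.257 0.21 ] [0.523 0.256 0.21 ]
L0.23 0   
rim 417 [ 0.414 -0.316  0.03 ] [ 0.517 -0.17   0.045] [ 0.468 -0.248  0.04 ]
((0.46556514501571655, -0.2430739551782608), (0.07990553975105286, 0.15684302151203156), 10.637445449829102)
sheet ((0.4618803858757019, -0.2519834041595459), (0.20583276450634003, 0.20597320795059204), 88.99800109863281)
```

View pics/scene_z.png

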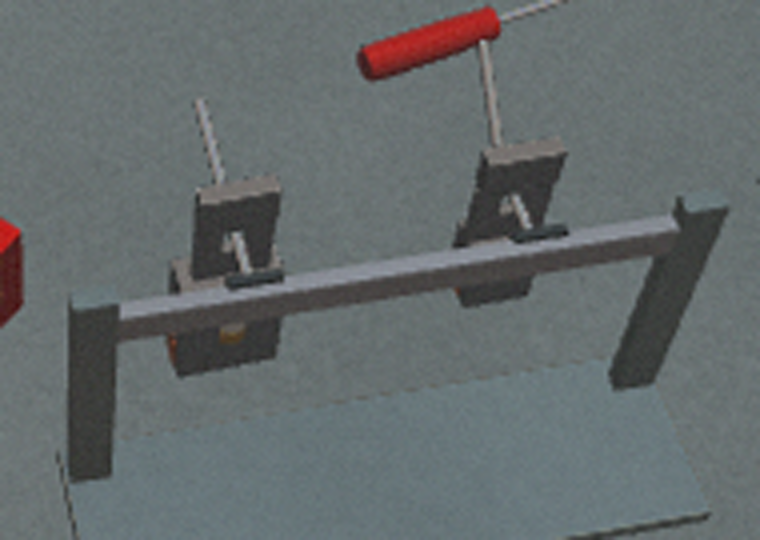

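```bash
python3 - <<'E'
from h import *
for n in('top','scene'):
    t=np.load(n+'.npz');P=t['P'];im=t['im'].astype(int)
    X,Y,Z=P[...,0],P[...,1],P[...,2]
    reg=(abs(X-.46)<.13)&(abs(Y+.247)<.13)
    sh=reg&(Z>.001)&(Z<.012)&(im[...,0]-im[...,2]>40)
    q=P[sh][:,:2].astype(np.float32); print(n,'sheet',len(q),cv2.minAreaRect(q))
    rim=reg&(Z>.034)&(Z<.046)&(abs(X-.464)<.06)&(abs(Y+.247)<.06)
    q=P[rim][:,:2].astype(np.float32); print('rim',cv2.minAreaRect(q),np.median(Z[rim]))
    # in rack frame for each peg
    c,s=np.cos(.127),np.sin(.127)
    for nm,p0 in(('R',(.6115,.110)),('L',(.594,.263))):
        a=(X-p0[0])*c+(Y-p0[1])*s; b=-(X-p0[0])*s+(Y-p0[1])*c
        m=(a<-.012)&(a>-.12)&(abs(b)<.02)&(Z>.15)
        for lo in np.arange(-.1,-.01,.01):
            k=m&(a>lo)&(a<=lo+.01)
            if k.sum(): print(nm,lo.round(2),k.sum(),a[k].min().round(4),np.median(b[k]).round(4),np.median(Z[k]).round(4))
        k=(abs(a)<.03)&(abs(b)<.04)&(Z>.195)
        if k.sum(): print('top',cv2.minAreaRect(P[k][:,:2].astype(np.float32)),np.median(Z[k]))
E
```

```text
top sheet 1802 ((0.4676962196826935, -0.24745269119739532), (0.1610036939382553, 0.16302180290222168), 78.77537536621094)
rim ((0.46603718400001526, -0.252171128988266), (0.10209369659423828, 0.1150321513414383), 84.96315002441406) 0.03989088853132933
R -0.09 5 -0.0834 0.0006 0.178
R -0.08 12 -0.0784 -0.0001 0.1769
R -0.07 8 -0.069 -0.0 0.1752
R -0.06 12 -0.0586 0.0001 0.173
R -0.05 8 -0.0482 0.0002 0.1722
R -0.04 11 -0.0379 0.0002 0.1697
R -0.03 9 -0.0291 0.0011 0.1701
R -0.02 8 -0.0174 0.0004 0.1675
top ((0.6118716597557068, 0.1107020229101181), (0.012755097821354866, 0.04360981658101082), 10.477761268615723) 0.20269313629553665
L -0.08 2 -0.0726 0.0022 0.2087
L -0.07 12 -0.07 0.0014 0.2046
L -0.06 9 -0.0588 0.0021 0.1967
L -0.05 10 -0.0498 0.001 0.188
L -0.04 7 -0.0392 0.0016 0.1828
L -0.03 10 -0.0296 0.0015 0.1711
L -0.02 9 -0.02 0.0018 0.1677
top ((0.5948290228843689, 0.2651377320289612), (0.012892059050500393, 0.04353084787726402), 9.74954891204834) 0.20280361879594
scene sheet 1410 ((0.4663810431957245, -0.24923379719257355), (0.16170145571231842, 0.16277235746383667), 78.40614318847656)
rim ((0.46434512734413147, -0.24768932163715363), (0.1179606094956398, 0.11692148447036743), 88.32239532470703) 0.04000941389806589
R -0.09 5 -0.0832 -0.0032 0.1776
R -0.08 10 -0.0788 -0.0018 0.1767
R -0.07 9 -0.0689 -0.003 0.1756
R -0.06 12 -0.06 -0.0026 0.1741
R -0.05 10 -0.0485 -0.0022 0.1723
R -0.04 13 -0.0388 -0.0023 0.1711
R -0.03 1 -0.0268 -0.0025 0.1746
top ((0.6123487949371338, 0.10842388868331909), (0.015385778620839119, 0.04341454803943634), 6.329199314117432) 0.20259948906288827
L -0.08 3 -0.0733 -0.0012 0.2081
L -0.07 17 -0.0697 -0.0009 0.2047
L -0.06 17 -0.0596 -0.0007 0.1953
L -0.05 15 -0.0498 -0.0008 0.1885
L -0.04 16 -0.0397 -0.0009 0.1792
L -0.03 5 -0.0295 0.0 0.1738
top ((0.5952346920967102, 0.26374614238739014), (0.014274237677454948, 0.04484642297029495), 9.002408027648926) 0.20286633544947158
```

>>> step_arm --series '[{"x": 0.036, "y": -0.022, "z": -0.01, "wz": 0.045}, {"x": 0.071, "y": -0.045, "z": -0.016, "wz": 0.09}, {"x": 0.107, "y": -0.067, "z": -0.016, "wz": 0.135}, {"x": 0.143, "y": -0.09, "z": -0.016, "wz": 0.18}, {"x": 0.178, "y": -0.112, "z": -0.016, "wz": 0.22}]'

```text
$.series[0]: bad value
```

```bash
cat >> h.py <<'E'
def goal(p,yaw):
    "shift and wz from the measured pose to world p with a level tool at yaw"
    s=arm.observe(); A=R.from_euler('xyz',s['orientation']); B=R.from_euler('xyz',[np.pi,0,yaw])
    print('t',round(s['time_s'],2),'tcp',s['tool_pos'].round(4),'rpy',s['orientation'].round(3),'q',s['joint_positions'].round(2),'F',s['ft_force'].round(1),'grip',round(s['grip_width'],3),round(s['grip_force'],1))
    print('shift',A.inv().apply(np.array(p)-s['tool_pos']).round(4),'rot',(A.inv()*B).as_rotvec().round(4))
E
python3 -c "
from h import *
goal((.43,-.255,.22),-.2)"
```

```text
t 0.1 tcp [ 0.1382 -0.5574  0.2044] rpy [-3.14  -0.     0.243] q [-1.48  0.21  1.54 -0.    1.39 -0.15] F [-0.3  0.6  0.2] grip 1.0 0.0
shift [ 0.356  -0.2234 -0.015 ] rot [-2.000e-03  1.000e-04  4.428e-01]
```

>>> step_arm --series '[{"x": 0.036, "y": -0.022, "z": -0.01, "wx": 0, "wy": 0, "wz": 0.045}, {"x": 0.071, "y": -0.045, "z": -0.016, "wx": 0, "wy": 0, "wz": 0.09}, {"x": 0.107, "y": -0.067, "z": -0.016, "wx": 0, "wy": 0, "wz": 0.135}, {"x": 0.143, "y": -0.09, "z": -0.016, "wx": 0, "wy": 0, "wz": 0.18}, {"x": 0.178, "y": -0.112, "z": -0.016, "wx": 0, "wy": 0, "wz": 0.22}]'

```text
time_s: 0.6
tool_pos: [0.2849, -0.4049, 0.2211]
orientation: [-3.141, 0.0, 0.021]
ft_force: [-0.3, 0.3, 0.1]
grip_width: 0.998
grip_force: 0.0
```

```bash
python3 -c "
from h import *
goal((.43,-.255,.22),-.2)"
```

```text
t 0.6 tcp [ 0.2849 -0.4049  0.2211] rpy [-3.141  0.     0.021] q [-1.13  0.02  1.71  0.    1.41  0.42] F [-0.3  0.3  0.1] grip 0.998 0.0
shift [ 0.1482 -0.1469  0.0011] rot [-7.000e-04  2.000e-04  2.207e-01]
```

Tracking is good.

>>> step_arm --series '[{"x": 0.03, "y": -0.03, "z": 0, "wx": 0, "wy": 0, "wz": 0.05}, {"x": 0.06, "y": -0.06, "z": 0, "wx": 0, "wy": 0, "wz": 0.1}, {"x": 0.09, "y": -0.09, "z": 0, "wx": 0, "wy": 0, "wz": 0.15}, {"x": 0.12, "y": -0.12, "z": 0, "wx": 0, "wy": 0, "wz": 0.2}, {"x": 0.148, "y": -0.147, "z": 0, "wx": 0, "wy": 0, "wz": 0.22}]'

```text
time_s: 1.1
tool_pos: [0.4295, -0.2544, 0.2211]
orientation: [-3.141, 0.001, -0.198]
ft_force: [0.6, -0.2, 0.2]
grip_width: 0.998
grip_force: 0.0
```

```bash
python3 - <<'E'
from h import *
im,d,P=cloud('wrist'); save(im,'w1.png'); np.savez('w1',im=im,P=P)
X,Y,Z=P[...,0],P[...,1],P[...,2]; im=im.astype(int)
reg=(abs(X-.465)<.13)&(abs(Y+.247)<.13)
sh=reg&(Z>.001)&(Z<.012)&(im[...,0]-im[...,2]>40)
print('sheet',sh.sum(),cv2.minAreaRect(P[sh][:,:2].astype(np.float32)))
yaw=np.radians(-11.4);c,s=np.cos(yaw),np.sin(yaw)
a=(X-.466)*c+(Y+.248)*s; b=-(X-.466)*s+(Y+.248)*c
ins=(abs(a)<.036)&(abs(b)<.05)
rim=ins&(Z>.034)&(Z<.046); print('rim',rim.sum(),np.median(Z[rim]),cv2.minAreaRect(P[rim][:,:2].astype(np.float32)))
fl=ins&(Z>.008)&(Z<.02)&(abs(a)<.025)&(abs(b)<.04); print('floor',fl.sum(),np.median(Z[fl]),cv2.minAreaRect(P[fl][:,:2].astype(np.float32)))
goal((.54,.10,.3),.127)
E
```

```text
sheet 8505 ((0.46546614170074463, -0.24812781810760498), (0.16036416590213776, 0.15596117079257965), 78.83650207519531)
rim 1770 0.0394246374656759 ((0.4660835564136505, -0.24786168336868286), (0.08628971874713898, 0.05608474463224411), 78.25983428955078)
floor 1538 0.01347222582256119 ((0.46550118923187256, -0.24808931350708008), (0.06727012991905212, 0.03572539612650871), 78.3924331665039)
t 1.15 tcp [ 0.4328 -0.2504  0.2211] rpy [-3.137e+00 -2.000e-03 -1.940e-01] q [-0.7   0.03  1.7   0.01  1.41  1.06] F [1.3 1.8 0.2] grip 1.005 0.0
shift [ 0.0378 -0.3648 -0.0771] rot [-0.0043 -0.0029 -0.321 ]
```

View pics/w1.png

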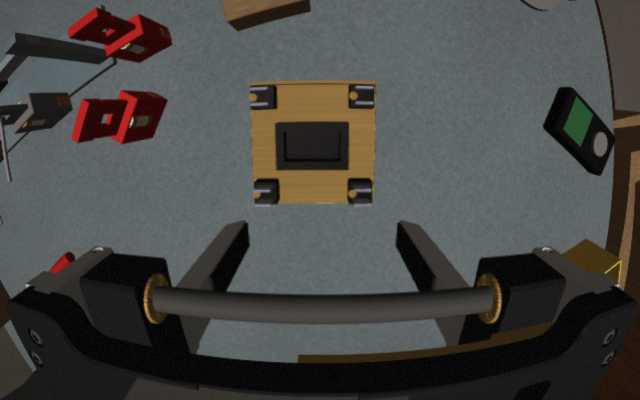

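The wrist view shows the pocket centre at about (313,146) on the sheet. It measures at (0.466,-0.248) with yaw -0.203.

>>> step_arm --series '[{"x": 0.005, "y": -0.045, "z": -0.018, "wx": 0, "wy": 0, "wz": -0.04}, {"x": 0.01, "y": -0.09, "z": -0.036, "wx": 0, "wy": 0, "wz": -0.08}, {"x": 0.014, "y": -0.135, "z": -0.05, "wx": 0, "wy": 0, "wz": -0.12}, {"x": 0.018, "y": -0.18, "z": -0.065, "wx": 0, "wy": 0, "wz": -0.16}, {"x": 0.022, "y": -0.225, "z": -0.077, "wx": 0, "wy": 0, "wz": -0.2}]'

```text
time_s: 1.65
tool_pos: [0.4945, -0.0384, 0.2991]
orientation: [3.141, -0.0, 0.004]
ft_force: [0.8, -0.4, 0.7]
grip_width: 1.001
grip_force: 0.0
```

```bash
python3 -c "
from h import *
goal((.54,.10,.28),.127)"
```

```text
t 1.65 tcp [ 0.4945 -0.0384  0.2991] rpy [ 3.141 -0.     0.004] q [-0.25 -0.02  1.6  -0.    1.57  1.31] F [ 0.8 -0.4  0.7] grip 1.001 0.0
shift [ 0.0461 -0.1382  0.0191] rot [ 0.0002 -0.0004 -0.1227]
```

>>> step_arm --series '[{"x": 0.015, "y": -0.04, "z": 0.005, "wx": 0, "wy": 0, "wz": -0.04}, {"x": 0.03, "y": -0.08, "z": 0.01, "wx": 0, "wy": 0, "wz": -0.08}, {"x": 0.046, "y": -0.12, "z": 0.015, "wx": 0, "wy": 0, "wz": -0.12}, {"x": 0.046, "y": -0.138, "z": 0.019, "wx": 0, "wy": 0, "wz": -0.123}, {"x": 0.046, "y": -0.138, "z": 0.019, "wx": 0, "wy": 0, "wz": -0.123}]' --gripper 0.07

```text
time_s: 2.15
tool_pos: [0.5391, 0.1003, 0.2779]
orientation: [-3.141, 0.003, 0.13]
ft_force: [-0.0, -0.0, -0.7]
grip_width: 0.743
grip_force: 0.0
```

```bash
python3 - <<'E'
from h import *
im,d,P=cloud('wrist'); save(im,'w2.png'); np.savez('w2',im=im,P=P)
X,Y,Z=P[...,0],P[...,1],P[...,2]
k=(abs(X-.612)<.03)&(abs(Y-.11)<.04)&(Z>.196)&(Z<.212)
print('top',k.sum(),cv2.minAreaRect(P[k][:,:2].astype(np.float32)),np.median(Z[k]))
k2=(abs(X-.66)<.05)&(abs(Y-.11)<.11)&(Z>.165)&(Z<.182); print('bar',k2.sum(),np.polyfit(Y[k2],X[k2],1))
c,s=np.cos(.127),np.sin(.127); a=(X-.6115)*c+(Y-.110)*s; b=-(X-.6115)*s+(Y-.110)*c
m=(a<-.012)&(a>-.12)&(abs(b)<.02)&(Z>.15)
for lo in np.arange(-.1,-.01,.01):
    k=m&(a>lo)&(a<=lo+.01)
    if k.sum(): print(lo.round(2),k.sum(),a[k].min().round(4),np.median(b[k]).round(4),np.median(Z[k]).round(4))
goal((.6115,.110,.22),.13)
E
```

```text
top 754 ((0.612772524356842, 0.10973009467124939), (0.012335529550909996, 0.043828874826431274), 11.018856048583984) 0.20205779937158078
bar 2786 [-0.12041533  0.66926941]
-0.09 17 -0.0837 -0.0012 0.1768
-0.08 75 -0.08 -0.0012 0.176
-0.07 75 -0.07 -0.0012 0.1742
-0.06 4869 -0.0599 0.0002 0.4107
-0.05 8214 -0.05 -0.0003 0.3934
-0.04 75 -0.0399 -0.0011 0.1698
-0.03 73 -0.03 -0.0011 0.168
-0.02 60 -0.0199 -0.0011 0.1669
t 2.2 tcp [0.5393 0.0987 0.2784] rpy [3.141e+00 2.000e-03 1.280e-01] q [ 0.02  0.1   1.51 -0.    1.53  1.47] F [ 0.5 -0.3  0.8] grip 0.744 0.0
shift [ 0.0732 -0.002   0.0583] rot [ 0.0003  0.0023 -0.0019]
```

View pics/w2.png

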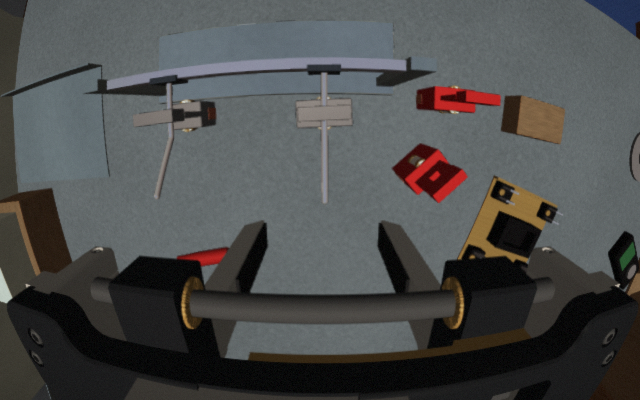

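The wrist view shows the large carrier's top edge at about (323,113), between the fingers' columns, and its peg running straight to a gentle tip at (325,202).

>>> step_arm --series '[{"x": 0.035, "y": -0.001, "z": 0.01, "wx": 0, "wy": 0, "wz": -0.02}, {"x": 0.074, "y": -0.002, "z": 0.02, "wx": 0, "wy": 0, "wz": -0.025}, {"x": 0.074, "y": -0.002, "z": 0.045, "wx": 0, "wy": 0, "wz": -0.025}, {"x": 0.074, "y": -0.002, "z": 0.055, "wx": 0, "wy": 0, "wz": -0.025}, {"x": 0.074, "y": -0.002, "z": 0.055, "wx": 0, "wy": 0, "wz": -0.025}]'

```text
time_s: 2.7
tool_pos: [0.6113, 0.1078, 0.2221]
orientation: [-3.141, 0.005, 0.149]
ft_force: [0.1, -0.1, -0.3]
grip_width: 0.744
grip_force: 0.0
```

```bash
python3 - <<'E'
from h import *
arm.read_camera('scene');im,d,P=cloud('wrist')
X,Y,Z=P[...,0],P[...,1],P[...,2]
k=(abs(X-.612)<.03)&(abs(Y-.11)<.024)&(Z>.193)&(Z<.212)
print('top',k.sum(),cv2.minAreaRect(P[k][:,:2].astype(np.float32)),np.median(Z[k]),np.polyfit(Y[k],X[k],1))
goal((.6123,.1097,.173),.15)
E
```

```text
top 1213 ((0.6129581332206726, 0.10943620651960373), (0.012584867887198925, 0.043597616255283356), 9.867101669311523) 0.2019544214088827 [-0.15988832  0.63151218]
t 2.8 tcp [0.613  0.1085 0.2254] rpy [ 3.141e+00 -1.000e-03  1.500e-01] q [ 0.04  0.29  1.39 -0.    1.45  1.46] F [0.1 0.1 0.4] grip 0.745 0.0
shift [-0.0005 -0.0013  0.0524] rot [ 0.0002 -0.0007 -0.0003]
```

>>> step_arm --series '[{"x": 0, "y": -0.001, "z": 0.025, "wx": 0, "wy": 0, "wz": -0.01}, {"x": 0, "y": -0.001, "z": 0.045, "wx": 0, "wy": 0, "wz": -0.01}, {"x": 0, "y": -0.001, "z": 0.052, "wx": 0, "wy": 0, "wz": -0.01}, {"x": 0, "y": -0.001, "z": 0.052, "wx": 0, "wy": 0, "wz": -0.01}, {"x": 0, "y": -0.001, "z": 0.052, "wx": 0, "wy": 0, "wz": -0.01}]'

```text
time_s: 3.3
tool_pos: [0.6139, 0.1103, 0.1743]
orientation: [3.141, -0.003, 0.161]
ft_force: [0.3, 0.2, -0.9]
grip_width: 0.747
grip_force: 0.0
```

>>> step_arm --series '[{"x": 0, "y": 0, "z": 0, "wx": 0, "wy": 0, "wz": 0}, {"x": 0, "y": 0, "z": 0, "wx": 0, "wy": 0, "wz": 0}, {"x": 0, "y": 0, "z": 0, "wx": 0, "wy": 0, "wz": 0}, {"x": 0, "y": 0, "z": 0, "wx": 0, "wy": 0, "wz": 0}, {"x": 0, "y": 0, "z": 0, "wx": 0, "wy": 0, "wz": 0}]' --gripper 0.035 --newtons 25

```text
time_s: 3.8
tool_pos: [0.6134, 0.1104, 0.1731]
orientation: [3.141, -0.001, 0.161]
ft_force: [0.6, -0.3, 3.4]
grip_width: 0.464
grip_force: 24.9
```

>>> step_arm --series '[{"x": 0, "y": 0, "z": 0, "wx": 0, "wy": 0, "wz": 0}, {"x": 0, "y": 0, "z": 0, "wx": 0, "wy": 0, "wz": 0}, {"x": 0, "y": 0, "z": 0, "wx": 0, "wy": 0, "wz": 0}]'

```text
time_s: 4.1
tool_pos: [0.6134, 0.1103, 0.173]
orientation: [3.141, -0.001, 0.161]
ft_force: [0.8, -1.1, 4.2]
grip_width: 0.461
grip_force: 24.9
```

>>> step_arm --series '[{"x": 0, "y": 0, "z": -0.002, "wx": 0, "wy": 0, "wz": 0}, {"x": 0, "y": 0, "z": -0.004, "wx": 0, "wy": 0, "wz": 0}, {"x": 0, "y": 0, "z": -0.006, "wx": 0, "wy": 0, "wz": 0}, {"x": 0, "y": 0, "z": -0.006, "wx": 0, "wy": 0, "wz": 0}, {"x": 0, "y": 0, "z": -0.006, "wx": 0, "wy": 0, "wz": 0}]'

```text
time_s: 4.6
tool_pos: [0.6127, 0.1105, 0.178]
orientation: [-3.141, 0.001, 0.161]
ft_force: [0.4, -0.4, -2.6]
grip_width: 0.464
grip_force: 24.9
```

```bash
python3 - <<'E'
from h import *
c,s=np.cos(.127),np.sin(.127)
p=arm.observe()['tool_pos']
goal(p+[-.11*c,-.11*s,.019],.127)
im,d,P=cloud('scene'); save(cv2.resize(im[165:300,300:490],None,fx=4,fy=4,interpolation=cv2.INTER_CUBIC),'s3.png')
E
```

```text
t 4.6 tcp [0.6127 0.1105 0.178 ] rpy [-3.141e+00  1.000e-03  1.610e-01] q [0.04 0.33 1.45 0.   1.37 1.45] F [ 0.4 -0.4 -2.6] grip 0.464 24.9
shift [-0.11   -0.0037 -0.0189] rot [-0.0001  0.0008  0.0338]
```

View pics/s3.png

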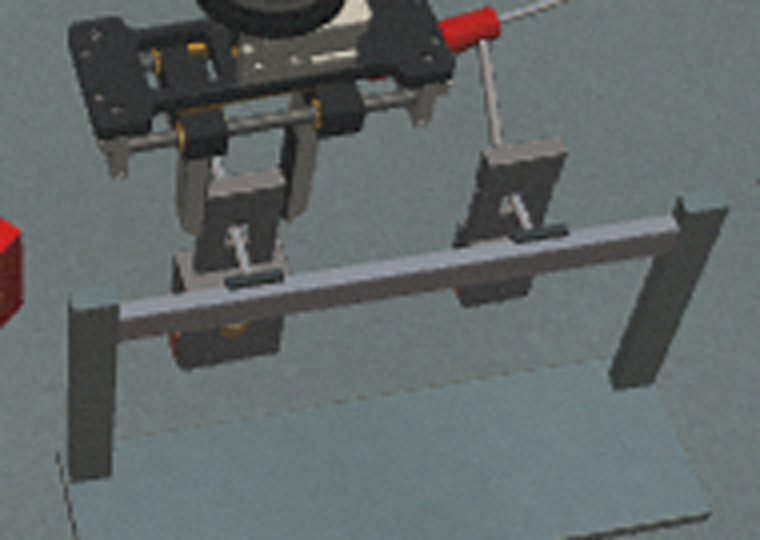

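The carrier has lifted off free: the force is about its weight, and the peg shows inside the slot at (237,237). Next I ease it out along the peg.

>>> step_arm --series '[{"x": -0.008, "y": 0, "z": 0, "wx": 0, "wy": 0, "wz": 0.01}, {"x": -0.016, "y": -0.0005, "z": 0, "wx": 0, "wy": 0, "wz": 0.02}, {"x": -0.024, "y": -0.001, "z": -0.0015, "wx": 0, "wy": 0, "wz": 0.03}, {"x": -0.032, "y": -0.001, "z": -0.003, "wx": 0, "wy": 0, "wz": 0.034}, {"x": -0.04, "y": -0.0015, "z": -0.0045, "wx": 0, "wy": 0, "wz": 0.034}]'

```text
time_s: 5.15
tool_pos: [0.5724, 0.1054, 0.1833]
orientation: [3.142, -0.0, 0.127]
ft_force: [0.4, 0.2, -2.7]
grip_width: 0.464
grip_force: 24.9
```

```bash
python3 - <<'E'
from h import *
c,s=np.cos(.127),np.sin(.127)
goal(np.array([.6127-.11*c,.1105-.11*s,.197]),.127)
E
```

```text
t 5.15 tcp [0.5724 0.1054 0.1833] rpy [ 3.142 -0.     0.127] q [ 0.03  0.24  1.55 -0.    1.35  1.48] F [ 0.4  0.2 -2.7] grip 0.464 24.9
shift [-0.0694  0.     -0.0138] rot [ 0.     -0.0002 -0.0003]
```

>>> step_arm --series '[{"x": -0.01, "y": 0, "z": -0.0018, "wx": 0, "wy": 0, "wz": 0}, {"x": -0.02, "y": 0, "z": -0.0036, "wx": 0, "wy": 0, "wz": 0}, {"x": -0.03, "y": 0, "z": -0.0054, "wx": 0, "wy": 0, "wz": 0}, {"x": -0.04, "y": 0, "z": -0.0072, "wx": 0, "wy": 0, "wz": 0}, {"x": -0.05, "y": 0, "z": -0.009, "wx": 0, "wy": 0, "wz": 0}]'

```text
time_s: 5.65
tool_pos: [0.5228, 0.0991, 0.1922]
orientation: [3.142, -0.0, 0.127]
ft_force: [-0.6, -0.5, -2.8]
grip_width: 0.467
grip_force: 24.9
```

>>> step_arm --series '[{"x": -0.012, "y": 0, "z": -0.001, "wx": 0, "wy": 0, "wz": 0}, {"x": -0.024, "y": 0, "z": -0.001, "wx": 0, "wy": 0, "wz": 0}, {"x": -0.036, "y": 0, "z": -0.001, "wx": 0, "wy": 0, "wz": 0}, {"x": -0.045, "y": 0, "z": -0.001, "wx": 0, "wy": 0, "wz": 0}, {"x": -0.045, "y": 0, "z": -0.005, "wx": 0, "wy": 0, "wz": 0}]'

```text
time_s: 6.15
tool_pos: [0.4771, 0.0934, 0.1963]
orientation: [-3.141, 0.002, 0.127]
ft_force: [0.1, 0.2, -2.2]
grip_width: 0.464
grip_force: 24.9
```

```bash
python3 - <<'E'
from h import *
goal((.42,-.1,.28),-.203)
E
```

```text
t 6.15 tcp [0.4771 0.0934 0.1963] rpy [-3.141e+00  2.000e-03  1.270e-01] q [ 0.02  0.03  1.76 -0.    1.36  1.46] F [ 0.1  0.2 -2.2] grip 0.464 24.9
shift [-0.0813  0.1846 -0.0836] rot [1.000e-04 2.300e-03 3.298e-01]
```

>>> step_arm --series '[{"x": -0.01, "y": 0.01, "z": -0.03, "wx": 0, "wy": 0, "wz": 0.03}, {"x": -0.025, "y": 0.045, "z": -0.05, "wx": 0, "wy": 0, "wz": 0.09}, {"x": -0.04, "y": 0.085, "z": -0.065, "wx": 0, "wy": 0, "wz": 0.16}, {"x": -0.055, "y": 0.125, "z": -0.08, "wx": 0, "wy": 0, "wz": 0.23}, {"x": -0.068, "y": 0.155, "z": -0.084, "wx": 0, "wy": 0, "wz": 0.29}]'

```text
time_s: 6.65
tool_pos: [0.4322, -0.0714, 0.2838]
orientation: [3.14, -0.006, -0.167]
ft_force: [0.7, -0.4, -1.6]
grip_width: 0.465
grip_force: 25.0
```

```bash
python3 - <<'E'
from h import *
goal((.4655,-.248,.24),-.203)
E
```

```text
t 6.65 tcp [ 0.4322 -0.0714  0.2838] rpy [ 3.14  -0.006 -0.167] q [-0.36 -0.15  1.75 -0.    1.54  1.38] F [ 0.7 -0.4 -1.6] grip 0.465 25.0
shift [0.0619 0.1686 0.0444] rot [ 0.0016 -0.0056  0.0364]
```

>>> step_arm --series '[{"x": 0.014, "y": 0.04, "z": 0.01, "wx": 0, "wy": 0, "wz": 0.02}, {"x": 0.028, "y": 0.08, "z": 0.02, "wx": 0, "wy": 0, "wz": 0.036}, {"x": 0.042, "y": 0.12, "z": 0.03, "wx": 0, "wy": 0, "wz": 0.036}, {"x": 0.058, "y": 0.155, "z": 0.04, "wx": 0, "wy": 0, "wz": 0.036}, {"x": 0.062, "y": 0.169, "z": 0.044, "wx": 0, "wy": 0, "wz": 0.036}]'

```text
time_s: 7.15
tool_pos: [0.4651, -0.2491, 0.236]
orientation: [3.141, 0.0, -0.202]
ft_force: [0.2, 1.3, -2.0]
grip_width: 0.464
grip_force: 25.0
```

>>> step_arm --series '[{"x": 0, "y": 0, "z": 0, "wx": 0, "wy": 0, "wz": 0}, {"x": 0, "y": 0, "z": 0, "wx": 0, "wy": 0, "wz": 0}, {"x": 0, "y": 0, "z": 0, "wx": 0, "wy": 0, "wz": 0}]'

```text
time_s: 7.45
tool_pos: [0.4651, -0.2443, 0.2376]
orientation: [-3.141, -0.001, -0.198]
ft_force: [0.1, 0.2, -1.9]
grip_width: 0.46
grip_force: 25.0
```

```bash
cat > look.py <<'E'
from h import *
yaw=-.203;c,s=np.cos(yaw),np.sin(yaw); o=arm.observe()['tool_pos']
for n in('wrist','scene','top'):
    im,d,P=cloud(n); np.savez('h_'+n,im=im,P=P)
    if n=='wrist': save(im,'w4_%d.png'%(o[2]*1000))
    X,Y,Z=P[...,0],P[...,1],P[...,2]
    a=(X-.4655)*c+(Y+.248)*s; b=-(X-.4655)*s+(Y+.248)*c
    # carrier body faces above base
    zb=o[2]-.125
    body=(Z>zb+.012)&(Z<zb+.078)&(abs(a)<.04)&(abs(b)<.06)
    if body.sum()>20:
        print(n,'body',body.sum(),'a',np.percentile(a[body],[1,50,99]).round(4),'b',np.percentile(b[body],[1,50,99]).round(4),'zmin',Z[(abs(a)<.03)&(abs(b)<.04)&(Z>zb-.015)].min().round(4))
        A,B,C=a[body],b[body],Z[body]
        for nm,U,V in(('a-face',A,B),('b-face',B,A)):
            for ext in (-1,1):
                e=np.percentile(U*ext,97); f=(U*ext>e-.006)
                if f.sum()>60: 
                    co=np.linalg.lstsq(np.c_[V[f],C[f]-C.mean(),np.ones(f.sum())],U[f],rcond=None)[0]; print('  ',nm,ext,f.sum(),'yaw,tilt,pos',co.round(4))
    k=(abs(a)<.034)&(abs(b)<.049)&(Z>.034)&(Z<.046)
    print('  rim',k.sum(),np.percentile(a[k],[1,99]).round(4) if k.sum() else '',np.percentile(b[k],[1,99]).round(4) if k.sum() else '')
goal((.4655,-.248,.18),-.203)
E
python3 look.py
```

```text
wrist body 1467 a [-0.0072  0.0133  0.0166] b [-0.0249  0.0046  0.0336] zmin 0.1175
   a-face -1 107 yaw,tilt,pos [-0.0048  2.8932 -0.0674]
   a-face 1 1321 yaw,tilt,pos [-0.0043  0.0016  0.0136]
   b-face -1 190 yaw,tilt,pos [ 0.1669 -0.0038 -0.0235]
   b-face 1 190 yaw,tilt,pos [-0.1476 -0.0016  0.032 ]
  rim 909 [-0.0145  0.0291] [-0.0433  0.0429]
scene body 545 a [-0.0158  0.012   0.0167] b [-0.0251  0.0109  0.0343] zmin 0.1122
   a-face 1 426 yaw,tilt,pos [0.0002 0.0037 0.0128]
   b-face -1 62 yaw,tilt,pos [ 0.1152 -0.0065 -0.0232]
   b-face 1 144 yaw,tilt,pos [-0.0704 -0.0064  0.0325]
  rim 428 [-0.0286  0.0305] [-0.0434  0.0425]
top body 134 a [-0.0211 -0.0174 -0.0055] b [-0.0162  0.0189  0.0366] zmin 0.114
   a-face -1 103 yaw,tilt,pos [ 0.0212 -0.0083 -0.0181]
  rim 243 [-0.028   0.0273] [-0.0404  0.0449]
t 7.6 tcp [ 0.4652 -0.2446  0.2377] rpy [ 3.141e+00 -1.000e-03 -1.970e-01] q [-0.65  0.08  1.62  0.    1.44  1.12] F [ 0.9 -0.1 -2.6] grip 0.467 25.0
shift [0.0009 0.0033 0.0577] rot [ 0.0003 -0.0011  0.0055]
```

>>> step_arm --series '[{"x": 0.0023, "y": 0.0043, "z": 0.01, "wx": 0, "wy": 0, "wz": 0.003}, {"x": 0.0023, "y": 0.0043, "z": 0.03, "wx": 0, "wy": 0, "wz": 0.003}, {"x": 0.0023, "y": 0.0043, "z": 0.05, "wx": 0, "wy": 0, "wz": 0.003}, {"x": 0.0023, "y": 0.0043, "z": 0.06, "wx": 0, "wy": 0, "wz": 0.003}, {"x": 0.0023, "y": 0.0043, "z": 0.063, "wx": 0, "wy": 0, "wz": 0.003}]'

```text
time_s: 8.1
tool_pos: [0.4653, -0.2495, 0.172]
orientation: [-3.14, 0.003, -0.202]
ft_force: [-0.1, -0.3, -2.2]
grip_width: 0.464
grip_force: 25.0
```

>>> step_arm --series '[{"x": 0, "y": 0, "z": 0, "wx": 0, "wy": 0, "wz": 0}, {"x": 0, "y": 0, "z": 0, "wx": 0, "wy": 0, "wz": 0}, {"x": 0, "y": 0, "z": 0, "wx": 0, "wy": 0, "wz": 0}]'

```text
time_s: 8.4
tool_pos: [0.467, -0.2509, 0.1751]
orientation: [3.141, -0.002, -0.202]
ft_force: [0.4, 0.5, -1.8]
grip_width: 0.466
grip_force: 25.0
```

```bash
python3 look.py
```

```text
wrist body 1478 a [-0.0044  0.0165  0.0199] b [-0.0313 -0.0016  0.0274] zmin 0.0351
   a-face -1 113 yaw,tilt,pos [-0.0073  4.9219 -0.1108]
   a-face 1 1319 yaw,tilt,pos [0.0004 0.0001 0.0168]
   b-face -1 190 yaw,tilt,pos [ 0.1536 -0.0011 -0.03  ]
   b-face 1 205 yaw,tilt,pos [-0.1282  0.0008  0.0258]
  rim 1299 [-0.0221  0.0298] [-0.0429  0.0428]
scene body 505 a [-0.0107  0.0148  0.0193] b [-0.0318  0.0048  0.0283] zmin 0.0351
   a-face 1 386 yaw,tilt,pos [-0.0025  0.0075  0.0156]
   b-face 1 126 yaw,tilt,pos [-0.0696 -0.0184  0.0268]
  rim 275 [-0.0269  0.0303] [-0.0432  0.0429]
top body 109 a [-0.0178 -0.0145 -0.0041] b [-0.0176  0.0129  0.0303] zmin 0.0358
   a-face -1 83 yaw,tilt,pos [ 0.0317 -0.0001 -0.0151]
  rim 186 [-0.028   0.0272] [-0.0259  0.0453]
t 8.55 tcp [ 0.4667 -0.2507  0.1747] rpy [ 3.141e+00 -1.000e-03 -2.020e-01] q [-0.66  0.14  1.69 -0.    1.31  1.12] F [-0.5  0.2 -3.2] grip 0.465 25.0
shift [-0.0017 -0.0024 -0.0053] rot [ 0.0006 -0.0013  0.0008]
```

>>> step_arm --series '[{"x": 0, "y": -0.0018, "z": 0.003, "wx": 0, "wy": 0, "wz": 0}, {"x": 0, "y": -0.0018, "z": 0.008, "wx": 0, "wy": 0, "wz": 0}, {"x": 0, "y": -0.0018, "z": 0.013, "wx": 0, "wy": 0, "wz": 0}, {"x": 0, "y": -0.0018, "z": 0.017, "wx": 0, "wy": 0, "wz": 0}, {"x": 0, "y": -0.0018, "z": 0.019, "wx": 0, "wy": 0, "wz": 0}]'

```text
time_s: 9.05
tool_pos: [0.4662, -0.2483, 0.154]
orientation: [-3.141, 0.001, -0.202]
ft_force: [-0.1, 0.4, -2.8]
grip_width: 0.461
grip_force: 25.0
```

Bottom is at about 0.029, inside the pocket, with no contact.

>>> step_arm --series '[{"x": 0, "y": 0, "z": 0.004, "wx": 0, "wy": 0, "wz": 0}, {"x": 0, "y": 0, "z": 0.008, "wx": 0, "wy": 0, "wz": 0}, {"x": 0, "y": 0, "z": 0.011, "wx": 0, "wy": 0, "wz": 0}, {"x": 0, "y": 0, "z": 0.013, "wx": 0, "wy": 0, "wz": 0}, {"x": 0, "y": 0, "z": 0.0135, "wx": 0, "wy": 0, "wz": 0}]'

```text
time_s: 9.55
tool_pos: [0.4665, -0.2485, 0.1411]
orientation: [-3.141, 0.0, -0.202]
ft_force: [0.1, 1.0, -3.0]
grip_width: 0.462
grip_force: 25.0
```

>>> step_arm --series '[{"x": 0, "y": 0, "z": 0.0005, "wx": 0, "wy": 0, "wz": 0}, {"x": 0, "y": 0, "z": 0.001, "wx": 0, "wy": 0, "wz": 0}, {"x": 0, "y": 0, "z": 0.001, "wx": 0, "wy": 0, "wz": 0}]'

```text
time_s: 9.85
tool_pos: [0.4667, -0.2487, 0.1406]
orientation: [3.141, -0.0, -0.202]
ft_force: [-0.4, -0.1, -2.8]
grip_width: 0.464
grip_force: 25.0
```

>>> step_arm --series '[{"x": 0, "y": 0, "z": 0.001, "wx": 0, "wy": 0, "wz": 0}, {"x": 0, "y": 0, "z": 0.002, "wx": 0, "wy": 0, "wz": 0}, {"x": 0, "y": 0, "z": 0.002, "wx": 0, "wy": 0, "wz": 0}]'

```text
time_s: 10.15
tool_pos: [0.4672, -0.2489, 0.1396]
orientation: [3.141, -0.001, -0.202]
ft_force: [-0.8, 0.2, 3.8]
grip_width: 0.465
grip_force: 25.0
```

>>> step_arm --series '[{"x": 0, "y": 0, "z": 0, "wx": 0, "wy": 0, "wz": 0}, {"x": 0, "y": 0, "z": 0, "wx": 0, "wy": 0, "wz": 0}, {"x": 0, "y": 0, "z": 0, "wx": 0, "wy": 0, "wz": 0}, {"x": 0, "y": 0, "z": 0, "wx": 0, "wy": 0, "wz": 0}, {"x": 0, "y": 0, "z": 0, "wx": 0, "wy": 0, "wz": 0}]' --gripper 0.065

```text
time_s: 10.65
tool_pos: [0.4666, -0.2486, 0.1383]
orientation: [-3.142, 0.0, -0.202]
ft_force: [0.4, 0.0, -1.3]
grip_width: 0.688
grip_force: 0.0
```

>>> step_arm --series '[{"x": 0, "y": 0, "z": -0.015, "wx": 0, "wy": 0, "wz": 0}, {"x": 0, "y": 0, "z": -0.035, "wx": 0, "wy": 0, "wz": 0}, {"x": 0, "y": 0, "z": -0.065, "wx": 0, "wy": 0, "wz": 0}, {"x": 0, "y": 0, "z": -0.1, "wx": 0, "wy": 0, "wz": 0}, {"x": 0, "y": 0, "z": -0.1, "wx": 0, "wy": 0, "wz": 0}]'

```text
time_s: 11.15
tool_pos: [0.4696, -0.2508, 0.2443]
orientation: [3.137, -0.01, -0.202]
ft_force: [0.6, -0.5, 0.7]
grip_width: 0.689
grip_force: 0.0
```

```bash
python3 - <<'E'
from h import *
im,d,P=cloud('wrist'); save(im,'w5.png')
X,Y,Z=P[...,0],P[...,1],P[...,2]
k=(abs(X-.4655)<.03)&(abs(Y+.248)<.03)&(Z>.158)&(Z<.18); print('tab top',k.sum(),cv2.minAreaRect(P[k][:,:2].astype(np.float32)),np.median(Z[k]),'expect .169')
s=arm.observe(); print(s['time_s'],s['grip_width'],s['grip_force'],s['ft_force'])
E
```

```text
tab top 794 ((0.4671180546283722, -0.24815595149993896), (0.04360505938529968, 0.012229382060468197), 77.77649688720703) 0.16821040524582181 expect .169
11.2 0.688396637898215 0.0 [0.71439244 0.95078474 0.06185776]
```

View pics/w5.png

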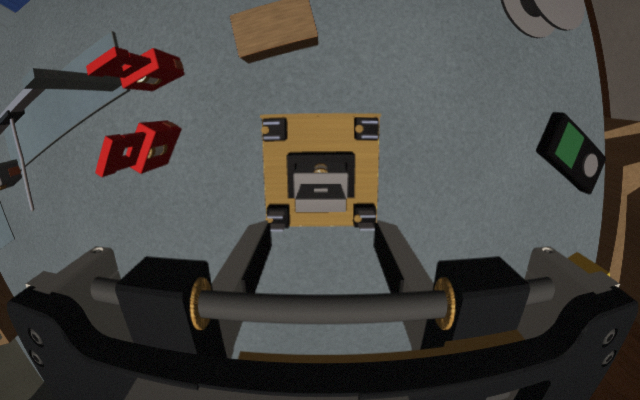

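The carrier stands upright in the pocket at about (320,180), its top at 0.168 m as expected for seated. The gripper is clear of it.

```bash
python3 -c "
from cell import arm
print(arm.close_job())"
```

```text
the job is handed in; nothing more can be done
None
```

The large carrier came off its peg without forcing, now stands upright on the pocket floor of the fuse base, and is released; the job is handed in at about 11 s, with no verdict returned.

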